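Probe the depth of a bore and lock the depth gauge

TASK

Two bench depth gauges of the same make stand here; work with the one that stands over the tall wooden block with the bore in its top. Lower its probe by the knob until the tip touches the bottom of the bore, then throw its lock lever fully over to its other side to lock the slide at that height.

Things in the scene. Friction and masses are not known exactly. Their poses are not given: they have to be found in the camera images.
- probe_knob (a point): centre of the bored-block gauge's black round knob (24 mm across, 28 mm tall), on an upright 8 mm steel rod whose round tip is 143 mm below this point. It slides straight down through a guide (top 124 mm above the bench) with 3 N drag and stays where left; at the start the tip is 6 to 26 mm above the block. Axes as the gauge (fixed, base 150 x 90 mm): x toward its column, y to its left, z up.
- bore_floor (a point): middle of the flat bottom of the bore (36 mm wide), straight below the probe; 20 to 50 mm above the bench, different at each start. The bored wooden block is 64 x 64 mm, its top 70 mm above the bench. (The other gauge, a bystander, stands over a solid block only 22 mm thick.) Axes as the gauge.
- lock_ball (a point): centre of the black ball (16 mm across) on the end of the bored-block gauge's lock lever. The lever (7 mm thick, 55 mm from pivot to ball centre) stands on the head of the column, 80 mm from the probe in the gauge's +x; its pivot is 133 mm above the bench and runs along the gauge's x. Unlocked it leans to the gauge's -y, locked to +y.
- gauge_lock (a joint): angle of the lock lever: 0 = unlocked, leaning 0.6 rad to the gauge's -y; 0.6 = upright; 1.2 = locked, at its stop, leaning 0.6 rad to +y. It stays where it is left; about 1.2 N at the ball moves it.

How it is judged:
By the outcome, as a careful person would: the job done as asked, in the order asked, and still so for the second after the job is handed in, with the robot touching nothing.
It also fails if it takes over 42 s, if anything falls off the work surface, if the arm or the gripper's body presses on something with over 40 N, if the wrist force passes 120 N, or if a joint passes its speed limit or range.

ROBOT

A 6-joint arm with a two-finger parallel gripper is mounted at the origin on a cart in front of the work surface, level with it; the furniture and walls round the work are solid. World frame = base frame: x ahead of the robot, y to its left, z up, the work surface at z = 0. Lengths are in mm, angles in rad, forces in N, time in s.
With the tool pointing down it reaches from about 275 to 750 mm from the base axis. Payload 10.2 kg.
Tool frame: the origin (TCP) lies at the very end of the fingers, on their centre line; the grasp point (between the pads) lies 19 mm behind it; x points along the fingers, z is the direction in which the jaws open and shut, and the axes are right-handed (so a half turn about x gives the same grasp; the last joint's range is limited). The gripper opens to 85 mm and grips with 20 to 120 N. Pads are 22 mm wide; open, the fingers measure 114 mm over their backs; the gripper's body (76 mm by 85 mm) begins 54 mm behind the grasp point. The pads swing forward as they close: fully open they stand 13 mm farther back than shut.
Start: joints at [-1.508, 0.313, 1.498, -0, 1.331, -0.223], TCP at [147.998, -503.714, 196.294] pointing down, gripper open.
Joint ranges: [-2.94, 2.94], [-0.97, 2.17], [0.19, 2.56], [-1.23, 4.37], [0.02, 3.11], [-2.88, 2.88]. Speed limits (rad/s): [2.39, 2.39, 3.01, 3.14, 3.14, 3.14].

INTERFACE

Orientations are given as a unit quaternion [w, x, y, z].
In Python, from rig import sense, vision, job gives the robot as it stands. The module is installed in compiled form; this text tells all that it offers.
- The arm moves only by the shell command python3 -m pendant 'ROWS' [FORCE]. ROWS is JSON, a list of rows, each a list of 7 numbers: the turn, a rotation vector about the tool's x, y, z in rad, then the shift along the tool's x, y, z in cm, then the opening, from 0 (shut) to 1 (fully open). A call has exactly 5 rows; each row is the pose to reach, as a shift and turn from the pose commanded when the call began, along the tool's axes at that moment; what a row does not reach only later rows make up. A row lasts 1/8 s, in which the tool goes at most 62.5 mm and 10.7 degrees, less where a joint would pass 70% of its speed; a pose out of reach is approached as far as the arm can. A call with a gripper value outside its range is refused whole. The fingers move at their own pace and stop on an object; FORCE is the grip in N (left out, the last holds). Time passes only in rows, so rows that repeat a pose let the fingers close, or fill a call up. It gives the time, the measured TCP pose, the force and the opening at its end, in the units of the state.
- sense(): the state, without advancing time (a new reading comes with each control period).
- vision.capture(name): name is "scene" or "top" or "wrist"; returns the picture (400x640x3 uint8, red, green, blue); there is no depth.
- vision.calibration(name): a dict with "K" (3x3 intrinsics, pixels), "extrinsics" (4x4, takes a point from camera to world coordinates). Camera axes: x right, y up, looking along -z (the intrinsics and any distortion apply to the point x, -y, -z); pixel columns grow to the right and rows downward; lengths in mm; the calibration is good to about 2 mm. A picture is of the moment at which its call begins: read the wrist's pose just before it. calibration takes no time and is no camera call; for the wrist camera it gives the pose at the moment of the call.
- job.finish_job(): hands the job in, once; it reports no verdict.
The state is a dict: "time_s": time; "joints": joint angles; "dq": joint speeds; "tau": joint torques, N m; "eef_pos": TCP position; "ee_rot": TCP orientation; "force": force on the tool from outside, world axes, zero at the start; "wrist_torque": the same for the moment, N m; "grip_width": opening from 0.0 (shut) to 1.0 (fully open).
Only numpy, scipy, OpenCV 4.12 (cv2) and the standard library are available. Lean on these libraries where they do the work, as an engineer would, in place of code of your own. Each camera call takes 0.05 s, during which the arm holds its last target.

## Working session

There is one attempt and no reset: what is moved stays moved. The work goes in short steps, Python scripts to look and compute and a shell command to move; the robot and the scene stay as the last step left them, time stands still between calls to the robot, and variables do not carry over. Pictures are saved under pics/ and viewed, and the job is handed in when it is done.

```bash
mkdir -p pics; cat > h.py <<'E'
import numpy as np, cv2
from rig import sense, vision, job
def cap(n,f):
    im=vision.capture(n); cv2.imwrite('pics/'+f,im[:,:,::-1]); return im
def ray(n,u,v,cal=None):
    c=cal or vision.calibration(n); K=np.array(c['K'],float);E=np.array(c['extrinsics'],float)
    d=np.array(c.get('dist',c.get('distortion',np.zeros(5))),float)
    p=cv2.undistortPoints(np.array([[[u,v]]],float),K,d)[0,0]
    r=E[:3,:3]@np.array([p[0],-p[1],-1.]); return E[:3,3],r/np.linalg.norm(r)
def plane(n,u,v,z,cal=None):
    o,r=ray(n,u,v,cal); return o+r*(z-o[2])/r[2]
def proj(n,P,cal=None):
    c=cal or vision.calibration(n); K=np.array(c['K'],float);E=np.array(c['extrinsics'],float)
    d=np.array(c.get('dist',c.get('distortion',np.zeros(5))),float)
    q=E[:3,:3].T@(np.array(P,float)-E[:3,3]); q=np.array([q[0],-q[1],-q[2]])
    return cv2.projectPoints(q[None],np.zeros(3),np.zeros(3),K,d)[0][0,0]
def tri(a,b):
    (o1,r1),(o2,r2)=a,b
    A=np.stack([r1,-r2],1); s=np.linalg.lstsq(A,o2-o1,rcond=None)[0]
    p,q=o1+s[0]*r1,o2+s[1]*r2
    return (p+q)/2,np.linalg.norm(p-q)
E
python3 - <<'E'
from h import *
for n in("scene","top","wrist"):
    cap(n,n+'0.png'); c=vision.calibration(n); print(n,c)
print(sense())
E
```

```text
scene {'K': array([[427.38021101,   0.        , 318.19739426],
       [  0.        , 427.38021101, 202.61998082],
       [  0.        ,   0.        ,   1.        ]]), 'extrinsics': array([[-6.22640575e-01,  3.33970793e-01, -7.07659681e-01,
        -1.75667782e+02],
       [-7.82315284e-01, -2.45606936e-01,  5.72415958e-01,
         5.70089036e+02],
       [ 1.73640850e-02,  9.10022386e-01,  4.14195299e-01,
         5.99682947e+02],
       [ 0.00000000e+00,  0.00000000e+00,  0.00000000e+00,
         1.00000000e+00]])}
top {'K': array([[433.99049857,   0.        , 319.15534623],
       [  0.        , 433.99049857, 200.03090809],
       [  0.        ,   0.        ,   1.        ]]), 'extrinsics': array([[ 2.59842614e-03,  9.93852128e-01, -1.10685124e-01,
         4.83201194e+02],
       [-9.99727891e-01,  1.58777100e-05, -2.33268834e-02,
        -1.73393126e+01],
       [-2.31817153e-02,  1.10715619e-01,  9.93581733e-01,
         1.02118234e+03],
       [ 0.00000000e+00,  0.00000000e+00,  0.00000000e+00,
         1.00000000e+00]])}
wrist {'K': array([[310.26289162,   0.        , 325.9149
[... 427 characters left out ...]
000000e+00,
         1.00000000e+00]])}
{'time_s': 0.15, 'joints': array([-1.50836908e+00,  3.13310444e-01,  1.49821067e+00,  2.79592700e-07,
        1.33101012e+00, -2.23423231e-01]), 'dq': array([ 0.00059943, -0.0018147 , -0.001371  , -0.00111255, -0.00013748,
       -0.00312029]), 'tau': array([ 1.60529653e-03, -4.12367964e+01, -2.59795958e+01, -1.53691062e-04,
        3.20107654e-03, -1.93055278e-07]), 'eef_pos': array([ 147.99937473, -503.48871   ,  195.8917413 ]), 'ee_rot': array([ 0.56590633,  0.423935  ,  0.56633621, -0.42342938]), 'force': array([-0.53955265, -0.99962132,  0.2912748 ]), 'wrist_torque': array([ 0.00722511, -0.03350089, -0.05207771]), 'grip_width': 1.0006210861305802}
```

View pics/scene0.png

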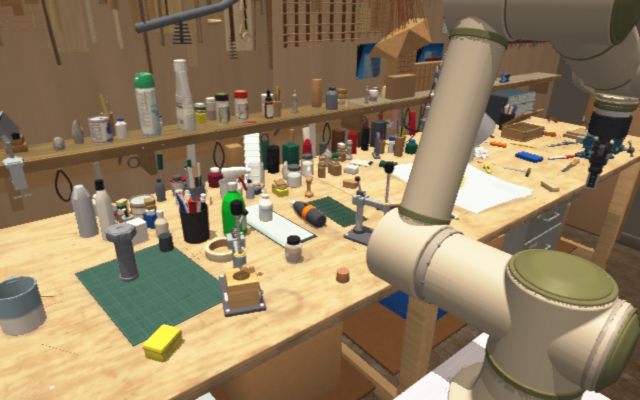

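View pics/top0.png

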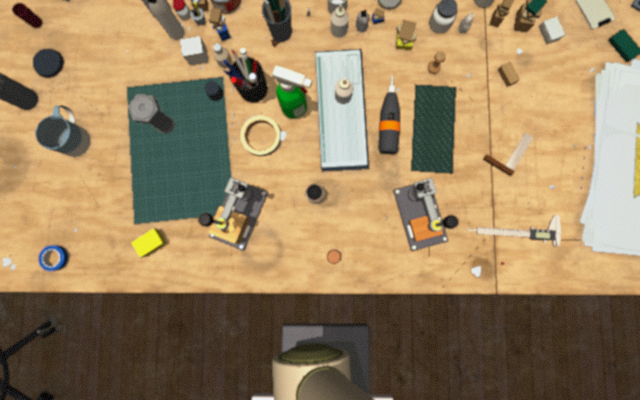

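View pics/wrist0.png

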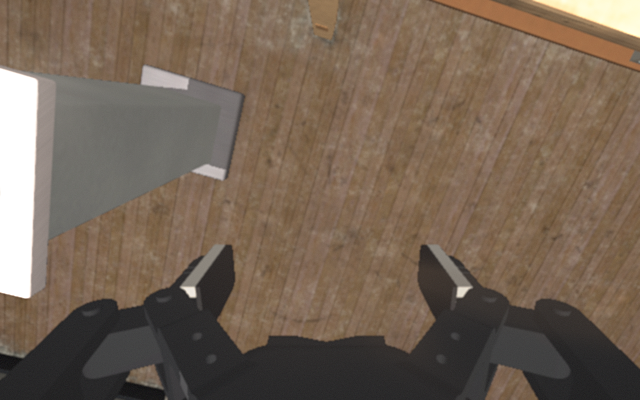

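The left gauge in the top view (around (235,215)) and in the scene view (242,285) stands over the tall block. The one at (425,215) in top has the thin block. I'll zoom in on the left one.

```bash
python3 - <<'E'
import cv2
a=cv2.imread('pics/top0.png')[165:265,180:290]; b=cv2.imread('pics/scene0.png')[190:320,190:290]
cv2.imwrite('pics/t0z.png',cv2.resize(a,None,fx=6,fy=6,interpolation=2)[:600]); cv2.imwrite('pics/s0z.png',cv2.resize(b,None,fx=4.6,fy=4.6,interpolation=2)[:600])
E
```

```text
(no output)
```

View pics/t0z.png

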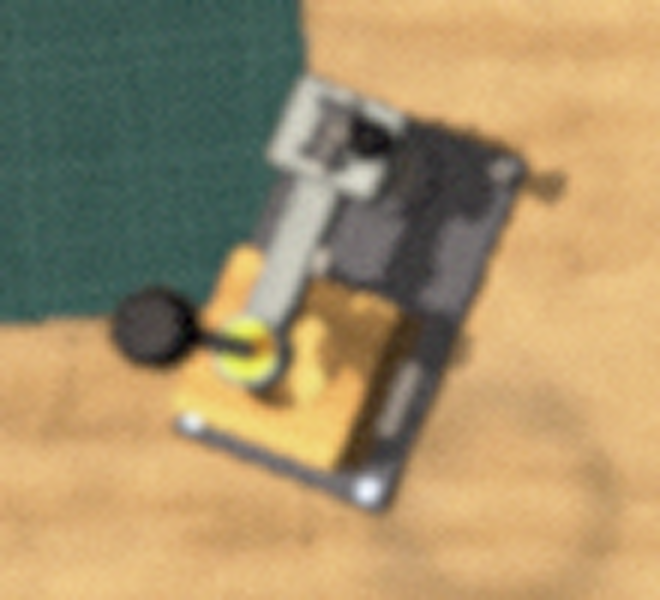

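View pics/s0z.png

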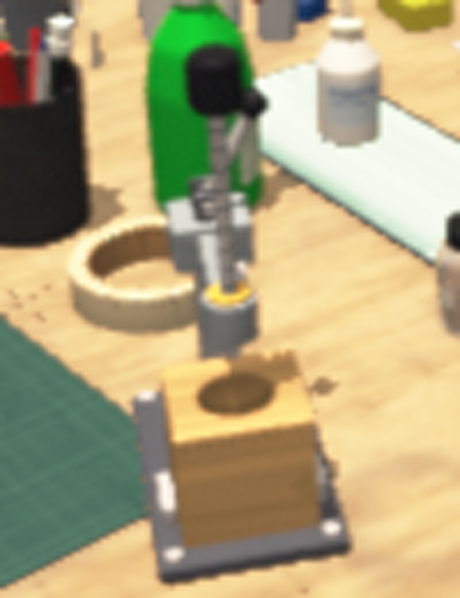

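```bash
python3 - <<'E'
from h import *
T=lambda x,y:(180+(x+.5)/6-.5,165+(y+.5)/6-.5); S=lambda x,y:(190+(x+.5)/4.6-.5,190+(y+.5)/4.6-.5)
print('ring',plane('top',*T(247,350),124))
print('knob',tri(ray('top',*T(153,326)),ray('scene',*S(214,80))))
print('ball',tri(ray('top',*T(370,137)),ray('scene',*S(252,101))))
a=plane('top',*T(368,490),10);b=plane('top',*T(503,168),10);c=plane('top',*T(190,422),10)
print(a,b,c,np.arctan2(*(b-a)[1::-1]),np.linalg.norm(b-a),np.arctan2(*(c-a)[1::-1]),np.linalg.norm(c-a))
print('ringS',plane('scene',*S(228,293),124))
E
```

```text
ring [535.26062304 208.28178305 124.        ]
knob (array([535.58197832, 209.12303324, 231.84567238]), np.float64(2.5596235117982533))
ball (array([601.47584298, 155.08892131, 180.48526028]), np.float64(1.0415623395690203))
[487.61831487 188.24505026  10.        ] [613.50432404 137.83526395  10.        ] [513.78829382 258.4997084   10.        ] -0.3808855805588274 135.6039596110297 1.2142177518984618 74.97055947515337
ringS [533.49937927 209.12471964 124.        ]
```

```bash
cat >> h.py <<'E'
from scipy.spatial.transform import Rotation as R
def rot(q): return R.from_quat([q[1],q[2],q[3],q[0]])
YAW=-0.375
gx=np.array([np.cos(YAW),np.sin(YAW),0]);gy=np.array([-gx[1],gx[0],0])
def target(jaw=gx):
    x=np.array([0,0,-1.]); z=jaw; y=np.cross(z,x); return R.from_matrix(np.stack([x,y,z],1))
def delta(P,jaw=None):
    s=sense(); r0=rot(s['ee_rot']); d=r0.inv().apply(np.array(P)-s['eef_pos'])/10
    t=np.zeros(3) if jaw is None else (r0.inv()*target(jaw)).as_rotvec()
    return np.round(t,3),np.round(d,2)
E
python3 - <<'E'
from h import *
s=sense(); print(rot(s['ee_rot']).as_matrix().round(3))
for z in(gx,-gx): print(delta([535,209,300],z))
print(delta([300,-400,350]))
print(proj('top',[535,209,232]))
E
```

```text
[[-0.     0.959  0.282]
 [ 0.001  0.282 -0.959]
 [-1.     0.    -0.001]]
(array([-0.91 , -0.001, -0.001]), array([-10.35,  57.22, -57.45]))
(array([ 2.232e+00, -1.000e-03,  1.000e-03]), array([-10.35,  57.22, -57.45]))
(array([0., 0., 0.]), array([-15.4 ,  17.5 ,  -5.66]))
[205.70942933 219.62051964]
```

```bash
python3 -m pendant '[[0,0,0,-6,0,0,0],[-0.1,0,0,-12,2,-2,0],[-0.2,0,0,-16,7,-7,0],[-0.3,0,0,-16,11,-11,0],[-0.4,0,0,-16,15,-15,0]]' 40
python3 -m pendant '[[-0.1,0,0,0,1,-6,0],[-0.2,0,0,0,2,-12,0],[-0.3,0,0,0,4,-18,0],[-0.4,0,0,0,6,-24,0],[-0.5,0,0,0,8,-30,0]]'
python3 -c "
from h import *
s=sense();print(s['eef_pos'],s['joints'],s['grip_width']);print(delta([535,209,300],gx))"
```

```text
time_s: 0.78
eef_pos: [246.5, -322.6, 356.5]
ee_rot: [0.64, 0.302, 0.639, -0.302]
force: [1.7, -1.3, 0.4]
grip_width: -0.002
time_s: 1.4
eef_pos: [118.4, -41.1, 355.8]
ee_rot: [0.694, 0.133, 0.695, -0.133]
force: [-2.2, 0.2, 2.2]
grip_width: 0.002
[118.43528767 -41.11363416 355.77547213] [-1.51942462e+00 -8.29456566e-01  1.92178488e+00 -5.12595752e-04
  2.04912525e+00 -1.14163155e+00] 0.002433230537797599
(array([-0.003, -0.   ,  0.   ]), array([ 5.55, 38.62, 29.49]))
```

```bash
python3 -m pendant '[[0,0,0,0,1,3,0],[0,0,0,0,2,6,0],[0,0,0,0,3,9,0],[0,0,0,0,5,13,0],[0,0,0,0,7,17,0]]'
python3 -c "
from h import *
s=sense();print(s['eef_pos'],s['joints'],s['grip_width']);print(delta([535,209,300],gx))"
```

```text
time_s: 2.02
eef_pos: [304.3, -41.4, 356.1]
ee_rot: [0.694, 0.135, 0.694, -0.135]
force: [-0.4, -1.3, 1.1]
grip_width: -0.001
[304.34497271 -41.35640192 356.05917912] [-5.23021301e-01 -2.64713230e-01  1.68398678e+00 -3.74098222e-04
  1.72123768e+00 -1.39186508e-01] -0.0011611215556823495
(array([-0.009,  0.001,  0.001]), array([ 5.6 , 31.86, 12.  ]))
```

```bash
python3 -m pendant '[[0,0,0,0,5,2,0],[0,0,0,0,11,4,0],[0,0,0,0,17,7,0],[0,0,0,2,24,10,0],[0,0,0,4,30,12,0]]'
python3 -m pendant '[[0,0,0,1,1,0,0],[0,0,0,1.5,2,0,0],[0,0,0,1.5,2,0,0],[0,0,0,1.5,2,0,0],[0,0,0,1.5,2,0,0]]'
python3 - <<'E'
from h import *
s=sense();print(s['eef_pos'],s['joints'],s['force'])
import pickle
c=vision.calibration('wrist');pickle.dump(c,open('w1.pkl','wb'));cap('wrist','w1.png');cap('scene','s1.png')
print(delta([535,209,300],gx))
P=np.array([535,209,124.])
print(proj('wrist',P,c),proj('wrist',[535,209,232],c))
im=cv2.imread('pics/s1.png')[130:330,150:350];cv2.imwrite('pics/s1z.png',cv2.resize(im,None,fx=3,fy=3))
E
```

```text
time_s: 2.65
eef_pos: [511.7, 174.3, 322.6]
ee_rot: [0.694, 0.135, 0.694, -0.135]
force: [1.1, -1.3, 0.8]
grip_width: 0.0
time_s: 3.28
eef_pos: [517.8, 190.5, 309.1]
ee_rot: [0.694, 0.136, 0.694, -0.135]
force: [-0.3, 0.2, 0.7]
grip_width: 0.0
[517.83919345 190.52363972 309.11659024] [ 1.40219644e-01  3.24584405e-01  1.19315729e+00 -6.83234636e-05
  1.62245977e+00  5.26066180e-01] [-0.30660946  0.24616247  0.66839025]
(array([-0.011,  0.001, -0.   ]), array([0.88, 2.34, 0.9 ]))
[332.90011902 146.40293413] [335.79803333 162.85899051]
```

View pics/w1.png

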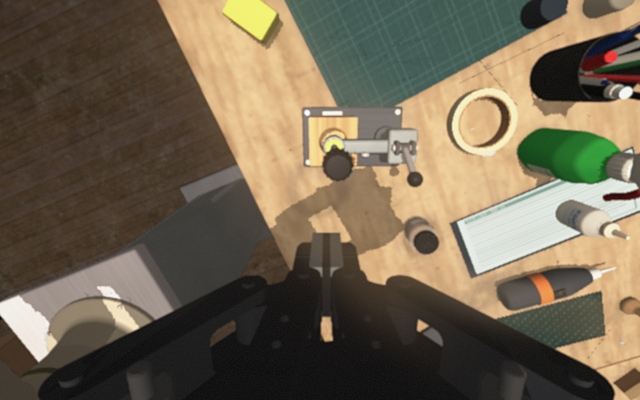

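View pics/s1z.png

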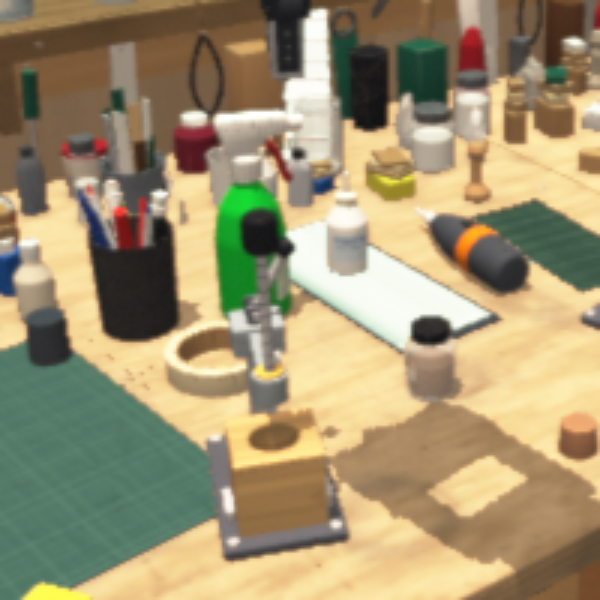

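Wrist view shows the knob top at (338,164) and the guide ring at (333,146), within 2 px of where my position predicts them. Moving above the knob.

```bash
python3 -m pendant '[[-0.01,0,0,1,1.8,0.9,0],[-0.01,0,0,3,1.8,0.9,0],[-0.01,0,0,4.5,1.8,0.9,0],[-0.01,0,0,4.5,1.8,0.9,0],[-0.01,0,0,4.5,1.8,0.9,0]]'
python3 -c "
from h import *
s=sense();print(s['eef_pos'],s['force']);print(delta([535.5,209,255],gx))"
```

```text
time_s: 4.0
eef_pos: [533.2, 204.3, 264.2]
ee_rot: [0.695, 0.132, 0.694, -0.132]
force: [-0.4, -0.2, -0.3]
grip_width: -0.002
[533.22155629 204.33221399 264.17317529] [-0.36180816 -0.21337639 -0.28295347]
(array([-0.   ,  0.001, -0.001]), array([0.92, 0.52, 0.04]))
```

```bash
python3 -m pendant '[[0,0,0,0,0.5,0,0],[0,0,0,0.5,0.5,0,0],[0,0,0,1.0,0.5,0,0],[0,0,0,1.3,0.5,0,0],[0,0,0,1.4,0.5,0,0]]'
python3 -m pendant '[[0,0,0,0.2,0,0,0],[0,0,0,0.4,0,0,0],[0,0,0,0.6,0,0,0],[0,0,0,0.8,0,0,0],[0,0,0,1,0,0,0]]'
python3 -c "
from h import *
s=sense();print(s['eef_pos'],s['force'])
c=vision.calibration('wrist')
cap('wrist','w2.png');im=cv2.imread('pics/w2.png')[100:400,180:480];cv2.imwrite('pics/w2z.png',cv2.resize(im,None,fx=2,fy=2))
cap('scene','s2.png')
im=cv2.imread('pics/s2.png')[150:330,190:310];cv2.imwrite('pics/s2z.png',cv2.resize(im,None,fx=3.3,fy=3.3))
"
```

```text
time_s: 4.62
eef_pos: [534.7, 209.0, 249.0]
ee_rot: [0.695, 0.132, 0.695, -0.132]
force: [-0.6, -0.1, -0.2]
grip_width: -0.0
time_s: 5.25
eef_pos: [534.8, 209.1, 239.1]
ee_rot: [0.695, 0.132, 0.695, -0.132]
force: [0.2, -0.6, 0.3]
grip_width: 0.001
[534.81919741 209.07039106 239.14070638] [ 0.20333781 -0.62811945  0.31530449]
```

View pics/w2z.png

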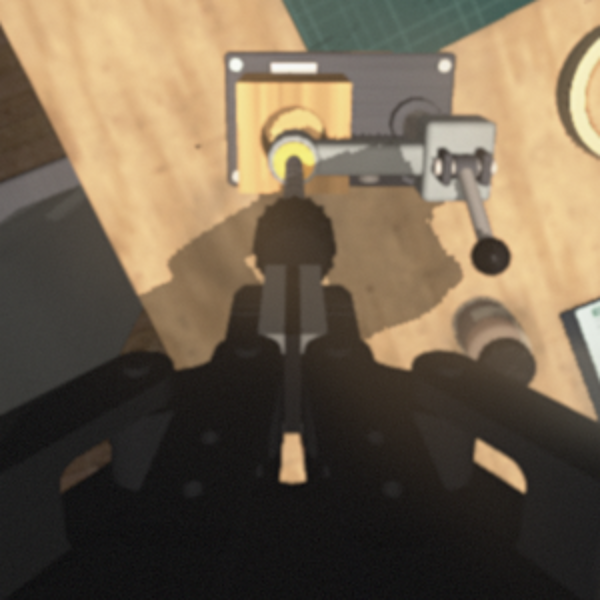

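View pics/s2z.png

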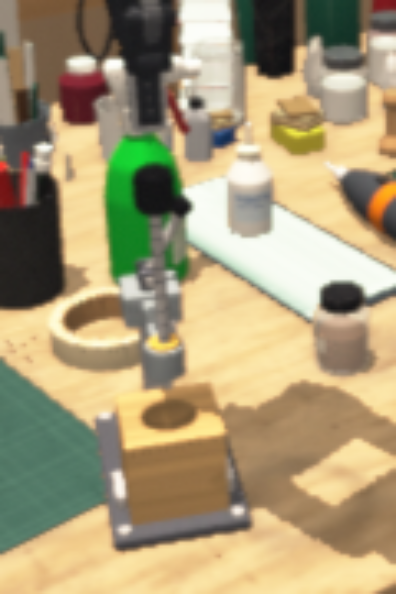

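```bash
python3 -c "
from h import *
for z in (260,250,239,230,220,218,205):print(z,proj('scene',[535,209,z]),proj('wrist',[535,209,z]))
"
python3 -c "
import cv2
im=cv2.imread('pics/s2.png')[170:240,210:270];cv2.imwrite('pics/s2y.png',cv2.resize(im,None,fx=8,fy=8,interpolation=0))"
```

```text
260 [234.81046619 194.12103783] [325.00063601 237.42898854]
250 [235.12783631 198.71404937] [325.06687825 230.3297826 ]
239 [235.47340842 203.71520297] [325.13197715 223.3531089 ]
230 [235.75343436 207.76776584] [325.1800687  218.19911932]
220 [236.06174966 212.22973511] [325.2288034  212.97620213]
218 [236.1230595  213.11701714] [325.23801381 211.98911919]
205 [236.5187376  218.84330938] [325.29399393 205.98970936]
```

View pics/s2y.png

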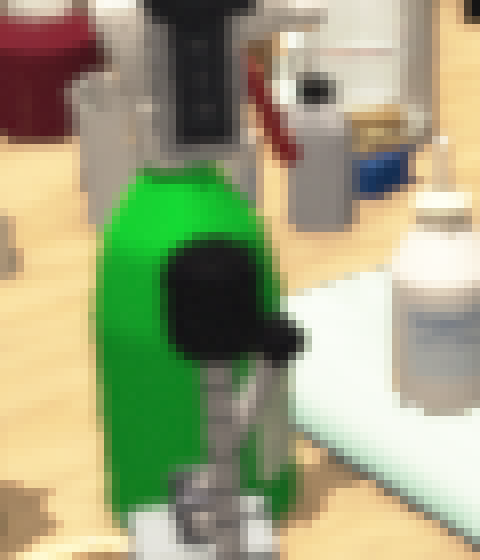

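```bash
python3 -c "
from h import *
w=cv2.imread('pics/w2.png')[190:290,280:370];cv2.imwrite('pics/w2y.png',cv2.resize(w,None,fx=6,fy=6,interpolation=0))
print(tri(ray('wrist',326,232),ray('scene',235,190)),tri(ray('wrist',326.5,220),ray('scene',236.5,207.2)))
"
```

```text
(array([536.57907555, 210.80580914, 266.95585185]), np.float64(7.156321059495195)) (array([535.31098866, 207.4242285 , 230.55256029]), np.float64(0.632533413523101))
```

View pics/w2y.png

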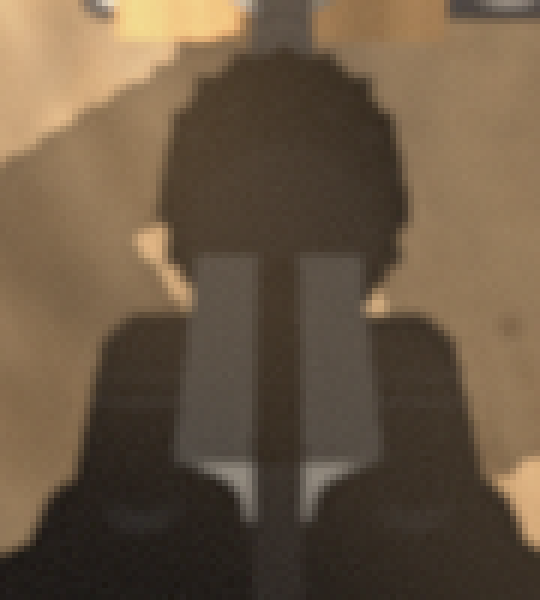

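```bash
python3 -c "
from h import *
E=vision.calibration('wrist')['extrinsics'];print(E[:3,3], (E[:3,3]-sense()['eef_pos'])@np.stack([gx,gy],1))
for k in (-11,0,11):
  for z in (239,250,260,267): print(k,z,proj('wrist',np.array([534.8,209.1,z])+k*gy),proj('scene',np.array([534.8,209.1,z])+k*gy))
"
```

```text
[560.93807457 273.21268945 416.2134827 ] [ 0.84730834 69.29308944]
-11 239 [324.77586508 239.91533161] [240.9810556  203.17753176]
-11 250 [324.69113467 247.73953603] [240.66588814 198.18990855]
-11 260 [324.60507708 255.68629501] [240.37645101 193.60947591]
-11 267 [324.53888746 261.79839918] [240.17216707 190.37661887]
0 239 [324.76714044 223.32246158] [235.47730096 203.76091911]
0 250 [324.68046241 230.29752789] [235.1316692  198.75884563]
0 260 [324.59226175 237.39512174] [234.81424354 194.16497839]
0 267 [324.52431044 242.86323053] [234.59019884 190.9225447 ]
11 239 [324.75813292 206.19160615] [229.93485817 204.34840734]
11 250 [324.66942331 212.25598235] [229.55833973 199.33180341]
11 260 [324.57898043 218.4388485 ] [229.21253555 194.72442583]
11 267 [324.509181   223.21048499] [228.9684536 191.4723608]
```

```bash
python3 -m pendant '[[0,0,0,0.2,0,0,0],[0,0,0,0.4,0,0,0],[0,0,0,0.6,0,0,0],[0,0,0,0.8,0,0,0],[0,0,0,1,0,0,0]]'
python3 -c "
from h import *
print(sense()['eef_pos'])
cap('wrist','w3.png');cap('scene','s3.png')
w=cv2.imread('pics/w3.png')[140:290,270:370];w=cv2.resize(w,(400,600))
s=cv2.resize(cv2.imread('pics/s3.png')[150:250,200:266],(396,600));cv2.imwrite('pics/ws3.png',np.hstack([w,s]))
"
```

```text
time_s: 5.98
eef_pos: [534.8, 209.1, 229.1]
ee_rot: [0.695, 0.132, 0.695, -0.132]
force: [0.3, -0.4, 0.1]
grip_width: 0.001
[534.84599395 209.08957683 229.13537676]
```

View pics/ws3.png

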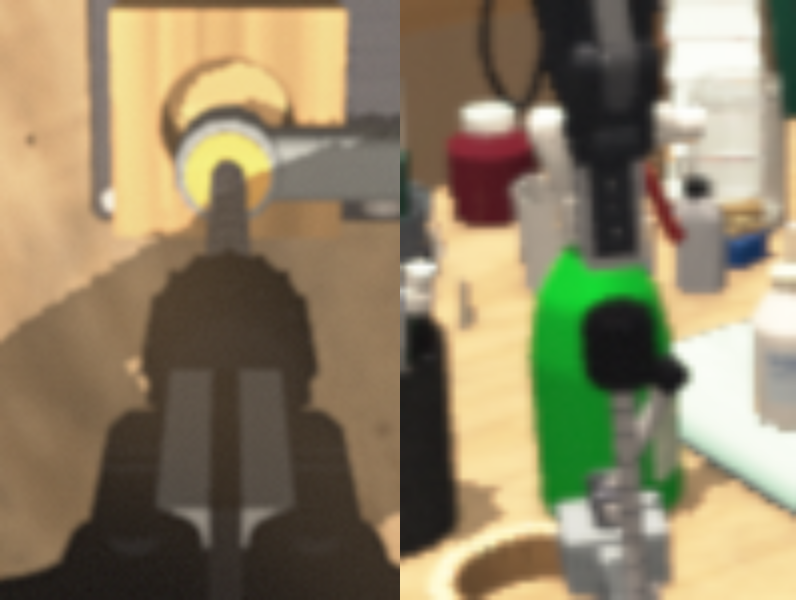

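```bash
python3 -m pendant '[[0,0,0,0.2,0,0,0],[0,0,0,0.4,0,0,0],[0,0,0,0.6,0,0,0],[0,0,0,0.8,0,0,0],[0,0,0,1,0,0,0]]'
python3 -m pendant '[[0,0,0,0.2,0,0,0],[0,0,0,0.4,0,0,0],[0,0,0,0.6,0,0,0],[0,0,0,0.8,0,0,0],[0,0,0,1,0,0,0]]'
python3 -c "
from h import *
print(sense()['eef_pos'],sense()['force'])
cap('wrist','w4.png');cap('scene','s4.png')
w=cv2.imread('pics/w4.png')[140:290,270:370];w=cv2.resize(w,(400,600))
s=cv2.resize(cv2.imread('pics/s4.png')[150:250,200:266],(396,600));cv2.imwrite('pics/ws4.png',np.hstack([w,s]))
"
```

```text
time_s: 6.7
eef_pos: [534.8, 209.1, 219.1]
ee_rot: [0.695, 0.132, 0.695, -0.132]
force: [0.3, -0.7, 0.2]
grip_width: 0.004
time_s: 7.32
eef_pos: [534.9, 209.1, 209.5]
ee_rot: [0.695, 0.132, 0.695, -0.132]
force: [-0.7, -0.2, 3.4]
grip_width: 0.002
[534.88818552 209.0747369  209.47242649] [-0.71875032 -0.1836919   3.4158715 ]
```

View pics/ws4.png

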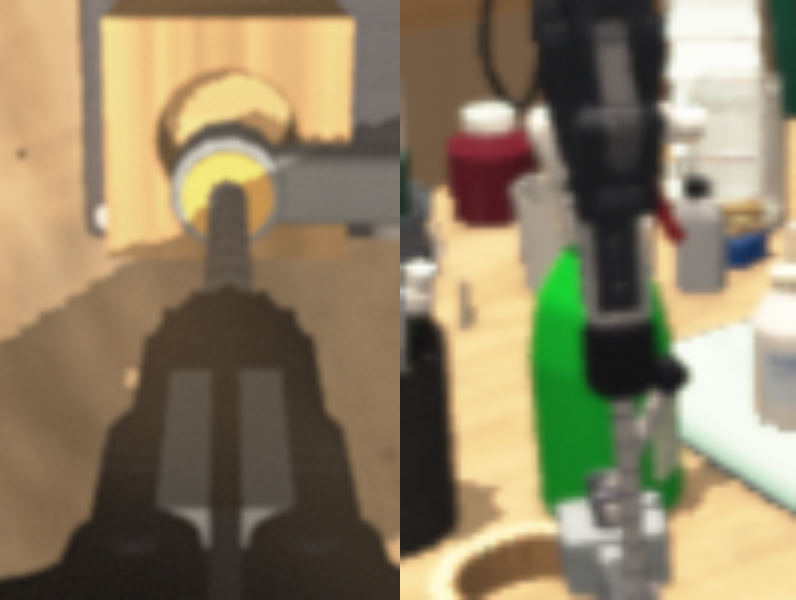

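```bash
python3 -m pendant '[[0,0,0,0.2,0,0,0],[0,0,0,0.5,0,0,0],[0,0,0,0.8,0,0,0],[0,0,0,1.1,0,0,0],[0,0,0,1.4,0,0,0]]'
python3 -m pendant '[[0,0,0,0.2,0,0,0],[0,0,0,0.4,0,0,0],[0,0,0,0.6,0,0,0],[0,0,0,0.8,0,0,0],[0,0,0,1,0,0,0]]'
python3 -m pendant '[[0,0,0,0.1,0,0,0],[0,0,0,0.2,0,0,0],[0,0,0,0.3,0,0,0],[0,0,0,0.4,0,0,0],[0,0,0,0.5,0,0,0]]'
```

```text
time_s: 8.05
eef_pos: [534.9, 209.1, 195.1]
ee_rot: [0.695, 0.132, 0.695, -0.132]
force: [-1.0, 1.2, 2.6]
grip_width: -0.0
time_s: 8.68
eef_pos: [534.8, 209.1, 185.1]
ee_rot: [0.695, 0.132, 0.695, -0.132]
force: [0.1, -0.7, 2.0]
grip_width: -0.001
time_s: 9.3
eef_pos: [534.8, 209.1, 180.2]
ee_rot: [0.695, 0.132, 0.695, -0.132]
force: [-0.4, 0.4, 1.8]
grip_width: 0.0
```

```bash
python3 -c "
from h import *
print(sense()['eef_pos'],sense()['force'])
cap('wrist','w5.png');cap('scene','s5.png')
w=cv2.imread('pics/w5.png')[140:290,270:370];w=cv2.resize(w,(400,600))
s=cv2.resize(cv2.imread('pics/s5.png')[150:250,200:266],(396,600));cv2.imwrite('pics/ws5.png',np.hstack([w,s]))
"
```

```text
[534.84770994 209.07419336 180.22273916] [-0.38783837  0.43751393  1.78055972]
```

View pics/ws5.png

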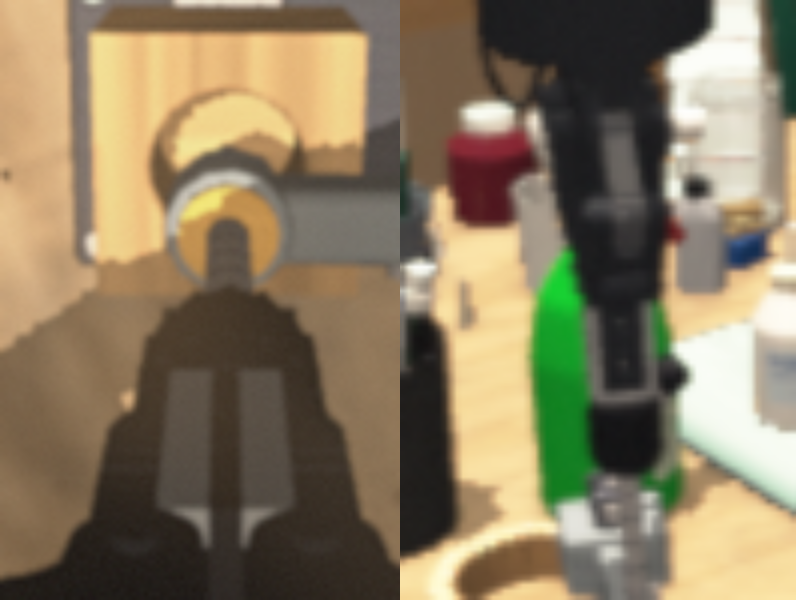

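```bash
python3 -m pendant '[[0,0,0,0.1,0,0,0],[0,0,0,0.2,0,0,0],[0,0,0,0.3,0,0,0],[0,0,0,0.4,0,0,0],[0,0,0,0.5,0,0,0]]'
```

```text
time_s: 10.02
eef_pos: [534.9, 209.1, 175.2]
ee_rot: [0.695, 0.132, 0.695, -0.132]
force: [0.0, 0.3, 2.9]
grip_width: -0.002
```

```bash
python3 -m pendant '[[0,0,0,0.1,0,0,0],[0,0,0,0.2,0,0,0],[0,0,0,0.3,0,0,0],[0,0,0,0.4,0,0,0],[0,0,0,0.4,0,0,0]]'
```

```text
time_s: 10.65
eef_pos: [534.8, 209.0, 171.1]
ee_rot: [0.695, 0.132, 0.695, -0.132]
force: [0.2, 0.6, 0.5]
grip_width: 0.004
```

```bash
python3 -m pendant '[[0,0,0,0.1,0,0,0],[0,0,0,0.2,0,0,0],[0,0,0,0.3,0,0,0],[0,0,0,0.4,0,0,0],[0,0,0,0.4,0,0,0]]'
```

```text
time_s: 11.28
eef_pos: [534.8, 209.1, 167.1]
ee_rot: [0.695, 0.132, 0.695, -0.132]
force: [-0.0, 0.5, 0.6]
grip_width: -0.001
```

```bash
python3 -m pendant '[[0,0,0,0.1,0,0,0],[0,0,0,0.2,0,0,0],[0,0,0,0.3,0,0,0],[0,0,0,0.4,0,0,0],[0,0,0,0.4,0,0,0]]'
```

```text
time_s: 11.9
eef_pos: [534.8, 209.1, 163.1]
ee_rot: [0.695, 0.132, 0.695, -0.132]
force: [0.3, -0.4, 1.4]
grip_width: 0.0
```

```bash
python3 -m pendant '[[0,0,0,0.1,0,0,0],[0,0,0,0.2,0,0,0],[0,0,0,0.3,0,0,0],[0,0,0,0.4,0,0,0],[0,0,0,0.4,0,0,0]]'
```

```text
time_s: 12.52
eef_pos: [534.8, 209.0, 159.1]
ee_rot: [0.695, 0.132, 0.695, -0.132]
force: [0.8, -0.1, 0.5]
grip_width: 0.001
```

```bash
python3 -m pendant '[[0,0,0,0.1,0,0,0],[0,0,0,0.2,0,0,0],[0,0,0,0.3,0,0,0],[0,0,0,0.4,0,0,0],[0,0,0,0.4,0,0,0]]'
```

```text
time_s: 13.15
eef_pos: [534.8, 209.1, 155.1]
ee_rot: [0.695, 0.132, 0.695, -0.132]
force: [0.3, 0.1, 1.1]
grip_width: 0.005
```

```bash
python3 -m pendant '[[0,0,0,0.1,0,0,0],[0,0,0,0.2,0,0,0],[0,0,0,0.3,0,0,0],[0,0,0,0.4,0,0,0],[0,0,0,0.4,0,0,0]]'
```

```text
time_s: 13.78
eef_pos: [534.8, 209.1, 151.1]
ee_rot: [0.695, 0.132, 0.695, -0.132]
force: [1.1, 0.0, 0.5]
grip_width: 0.002
```

```bash
python3 -c "
from h import *
print(sense()['eef_pos'],sense()['force'])
cap('wrist','w6.png');cap('scene','s6.png')
w=cv2.imread('pics/w6.png')[140:290,270:370];w=cv2.resize(w,(400,600))
s=cv2.resize(cv2.imread('pics/s6.png')[170:270,200:266],(396,600));cv2.imwrite('pics/ws6.png',np.hstack([w,s]))
"
```

```text
[534.82087344 209.07288809 151.09589415] [1.14905166 0.03539908 0.51117693]
```

View pics/ws6.png

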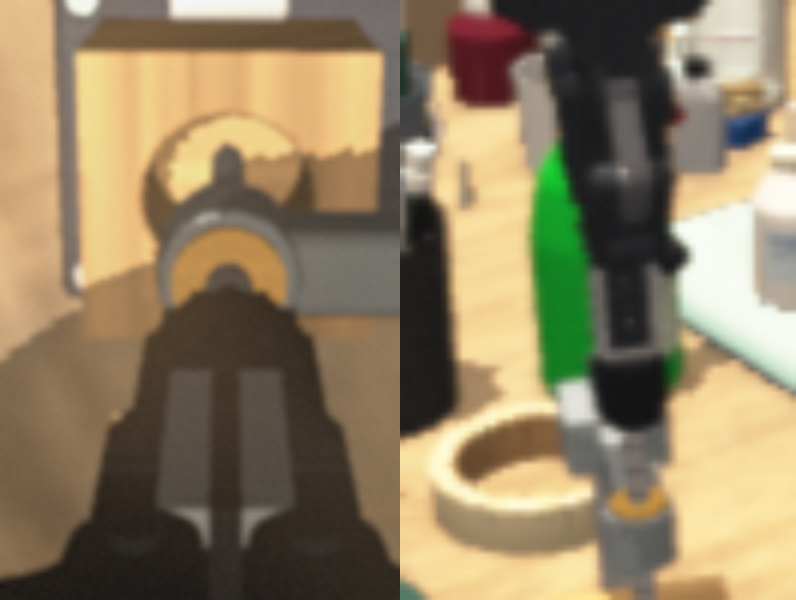

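The wrist view now shows the rod tip inside the bore at zoom (228,150), and the knob is still above the guide. Continuing down.

```bash
python3 -m pendant '[[0,0,0,0.1,0,0,0],[0,0,0,0.2,0,0,0],[0,0,0,0.3,0,0,0],[0,0,0,0.4,0,0,0],[0,0,0,0.4,0,0,0]]'
```

```text
time_s: 14.5
eef_pos: [534.9, 209.1, 147.9]
ee_rot: [0.695, 0.132, 0.694, -0.132]
force: [-1.4, 0.0, 6.7]
grip_width: 0.003
```

```bash
python3 -m pendant '[[0,0,0,0.1,0,0,0],[0,0,0,0.2,0,0,0],[0,0,0,0.3,0,0,0],[0,0,0,0.4,0,0,0],[0,0,0,0.4,0,0,0]]'
```

```text
time_s: 15.12
eef_pos: [535.5, 209.2, 147.2]
ee_rot: [0.696, 0.132, 0.693, -0.131]
force: [-9.8, -1.6, 29.3]
grip_width: 0.006
```

```bash
python3 -c "
from h import *
print(sense()['eef_pos'],sense()['force'])
cap('wrist','w7.png')
w=cv2.imread('pics/w7.png')[140:290,270:370];w=cv2.resize(w,(400,600));cv2.imwrite('pics/w7z.png',w)
"
```

```text
[535.46696692 209.17912403 147.17749611] [-9.8423145  -1.60392344 29.34798688]
```

View pics/w7z.png

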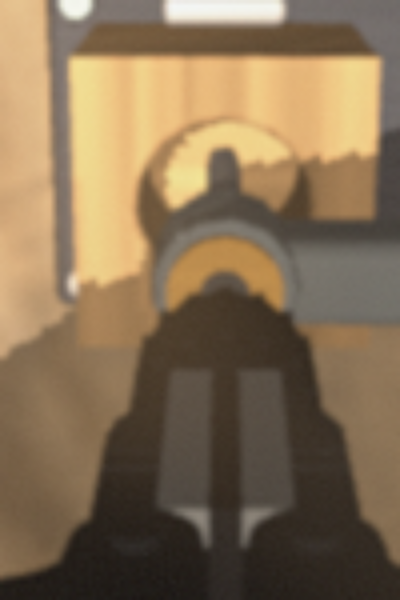

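Resistance rose to 29 N around TCP z 147.5, well beyond the 3 N drag, so the tip is on the floor. In view the tip no longer moves. Lifting off straight up.

```bash
python3 -m pendant '[[0,0,0,-0.5,0,0,0],[0,0,0,-1.5,0,0,0],[0,0,0,-3.5,0,0,0],[0,0,0,-6,0,0,0],[0,0,0,-9,0,0,0]]'
python3 -c "
from h import *
print(sense()['eef_pos'],sense()['force'])
import pickle
pickle.dump(vision.calibration('wrist'),open('w8.pkl','wb'))
w=cap('wrist','w8.png');s=cap('scene','s8.png');cap('top','t8.png')
w=cv2.imread('pics/w8.png')[130:255,290:430];w=cv2.resize(w,(448,400))
s=cv2.resize(cv2.imread('pics/s8.png')[180:270,200:270],None,fx=6,fy=6)
cv2.imwrite('pics/w8z.png',w);cv2.imwrite('pics/s8z.png',s)
"
```

```text
time_s: 15.8
eef_pos: [534.6, 209.0, 233.7]
ee_rot: [0.694, 0.132, 0.695, -0.132]
force: [-0.2, -0.8, -0.3]
grip_width: -0.004
[534.55677226 209.0165659  233.69511968] [-0.16522143 -0.80140048 -0.26593906]
```

View pics/w8z.png

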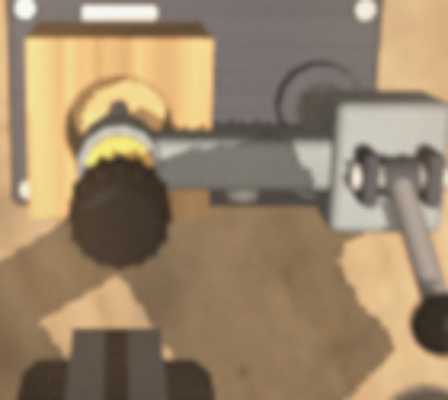

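View pics/s8z.png

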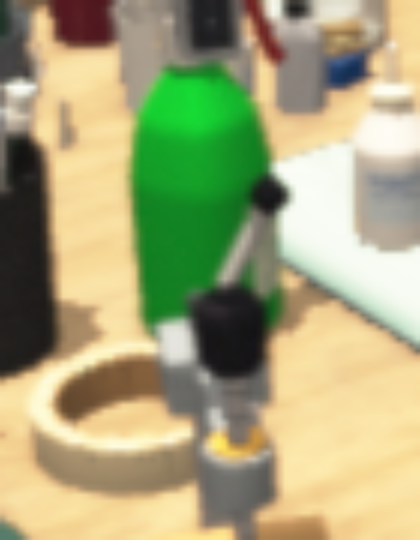

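```bash
python3 -c "
from h import *
import pickle
c=pickle.load(open('w8.pkl','rb'))
k=tri(ray('wrist',327.3,194.5,c),ray('scene',238,234.7));print('knob',k)
b=tri(ray('wrist',428.2,230.6,c),ray('scene',244.4,211.8));print('ball',b)
d=b[0]-k[0];print('in gauge',d@gx,d@gy,b[0][2])
for z in(165,170,175,180):print(z,proj('scene',[535,209,z]))
im=cv2.imread('pics/w8.png');cv2.imwrite('pics/w8b.png',im)
"
```

```text
knob (array([535.90494383, 207.66848566, 167.30482494]), np.float64(0.019887792130766496))
ball (array([601.57074797, 153.97891144, 179.70806339]), np.float64(0.9983114174275135))
in gauge 80.76754739257608 -25.906977873134675 179.7080633873638
165 [237.70616716 236.02790659]
170 [237.56016276 233.91491655]
175 [237.41347542 231.792043  ]
180 [237.26610034 229.65921644]
```

View pics/w8b.png

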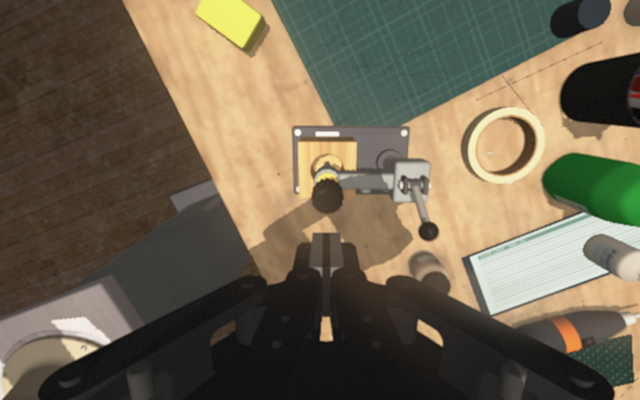

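```bash
python3 -c "
from h import *
o=np.array([535.2,208.5,0])
for y,z in((-68,234),(-68,134),(12,134)):
  P=o+80.5*gx+y*gy; P[2]=z; print(y,P.round(1),delta(P,gx))
print(plane('top',316,193,45))
"
```

```text
-68 [585.2 115.7 234. ] (array([ 0.   ,  0.002, -0.001]), array([ 0.04, -6.87,  8.06]))
-68 [585.2 115.7 134. ] (array([ 0.   ,  0.002, -0.001]), array([10.04, -6.88,  8.04]))
12 [614.5 190.2 134. ] (array([ 0.   ,  0.002, -0.001]), array([10.05,  1.12,  8.04]))
[607.99496191  12.78008844  45.        ]
```

```bash
python3 -m pendant '[[0,0,0,0,-2,3,0],[0,0,0,0,-4,6,0],[0,0,0,0,-6.9,8.1,0],[0,0,0,0,-6.9,8.1,0],[0,0,0,2,-6.9,8.1,0]]'
python3 -m pendant '[[0,0,0,2,0,0,0],[0,0,0,4,0,0,0],[0,0,0,6,0,0,0],[0,0,0,7,0,0,0],[0,0,0,7,0,0,0]]'
python3 -c "
from h import *
print(sense()['eef_pos'],sense()['force'])
cap('wrist','w9.png');cap('scene','s9.png')
w=cv2.resize(cv2.imread('pics/w9.png')[60:260,200:440],(480,400))
s=cv2.resize(cv2.imread('pics/s9.png')[170:270,200:280],(320,400));cv2.imwrite('pics/ws9.png',np.hstack([w,s]))
o=np.array([535.2,208.5,0])
P=o+80.5*gx+12*gy; P[2]=134; print(delta(P,gx))
"
```

```text
time_s: 16.58
eef_pos: [585.2, 115.6, 213.3]
ee_rot: [0.695, 0.132, 0.694, -0.132]
force: [0.6, 0.2, -0.6]
grip_width: -0.0
time_s: 17.2
eef_pos: [584.5, 115.7, 142.7]
ee_rot: [0.694, 0.132, 0.695, -0.132]
force: [-1.2, -0.1, 0.5]
grip_width: -0.002
[584.48550628 115.68150965 142.70390926] [-1.24379395 -0.07721543  0.47575235]
(array([ 0.   ,  0.001, -0.   ]), array([ 0.99,  8.03, -0.01]))
```

View pics/ws9.png

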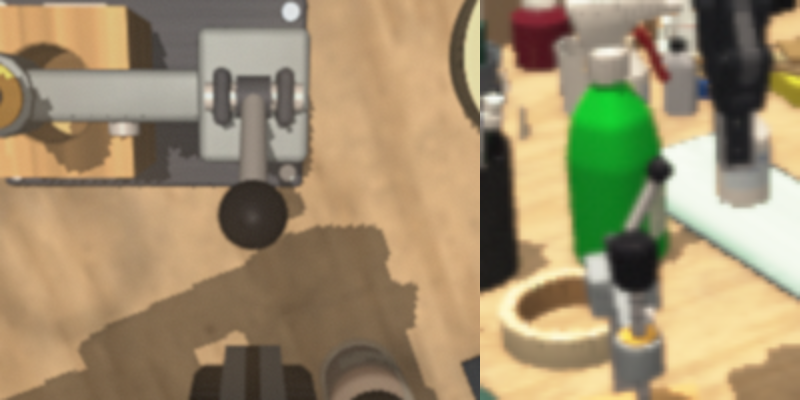

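```bash
python3 -c "
from h import *
P=sense()['eef_pos'].copy()
for z in (160,170,176,185,195): P[2]=z;print(z,proj('scene',P),proj('scene',P-11*gy),proj('scene',P+11*gy))
"
python3 -m pendant '[[0,0,0,0.5,0,0,0],[0,0,0,1,0,0,0],[0,0,0,1,1,0,0],[0,0,0,1,2,0,0],[0,0,0,1,2.5,0,0]]'
python3 -c "
from h import *
print(sense()['eef_pos'],sense()['force'])
cap('wrist','w10.png');cap('scene','s10.png')
w=cv2.resize(cv2.imread('pics/w10.png')[60:260,200:440],(480,400))
s=cv2.resize(cv2.imread('pics/s10.png')[170:270,200:280],(320,400));cv2.imwrite('pics/ws10.png',np.hstack([w,s]))
"
```

```text
160 [263.42168587 217.5948076 ] [268.15766176 217.04145022] [258.65657159 218.15156954]
170 [263.26536357 213.67596092] [268.02184352 213.13229632] [258.47949458 214.22298469]
176 [263.17093211 211.30865679] [267.93979989 210.77089654] [258.37252333 211.84974823]
185 [263.02837803 207.73496601] [267.81594898 207.20618905] [258.21103596 208.26703112]
195 [262.86869458 203.73185875] [267.67721955 203.21324464] [258.03013962 204.25371169]
time_s: 17.92
eef_pos: [594.4, 139.2, 133.4]
ee_rot: [0.695, 0.131, 0.695, -0.132]
force: [-1.1, -2.5, 1.8]
grip_width: 0.0
[594.36271633 139.18693522 133.39597709] [-1.08789117 -2.51037684  1.77711256]
```

View pics/ws10.png

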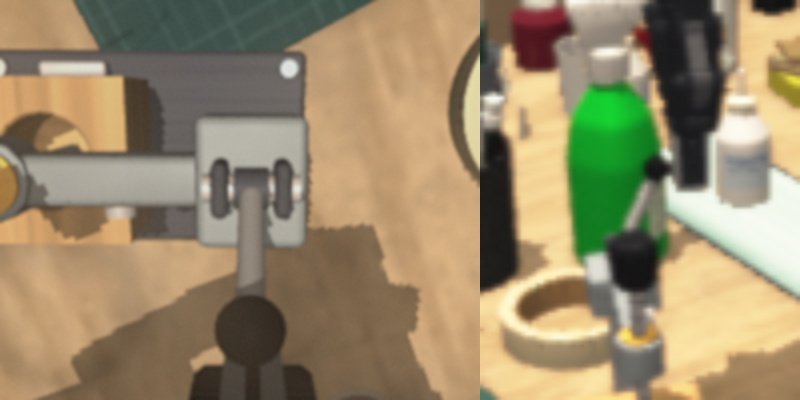

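Fingers are aligned with the ball in x (both at zoom column 250) and just touching it. Pushing toward gauge +y.

```bash
python3 -m pendant '[[0,0,0,0,0.6,0,0],[0,0,0,0,1.2,0,0],[0,0,0,0,1.8,0,0],[0,0,0,0,2.4,0,0],[0,0,0,0,3,0,0]]'
python3 -c "
from h import *
print(sense()['eef_pos'],sense()['force'])
cap('wrist','w11.png');cap('scene','s11.png')
w=cv2.resize(cv2.imread('pics/w11.png')[60:260,200:440],(480,400))
s=cv2.resize(cv2.imread('pics/s11.png')[170:270,200:280],(320,400));cv2.imwrite('pics/ws11.png',np.hstack([w,s]))
"
```

```text
time_s: 18.65
eef_pos: [605.2, 166.8, 133.2]
ee_rot: [0.695, 0.132, 0.695, -0.132]
force: [-0.1, -0.8, 1.2]
grip_width: 0.0
[605.22031989 166.82521948 133.23482151] [-0.12148697 -0.81933656  1.15519647]
```

View pics/ws11.png

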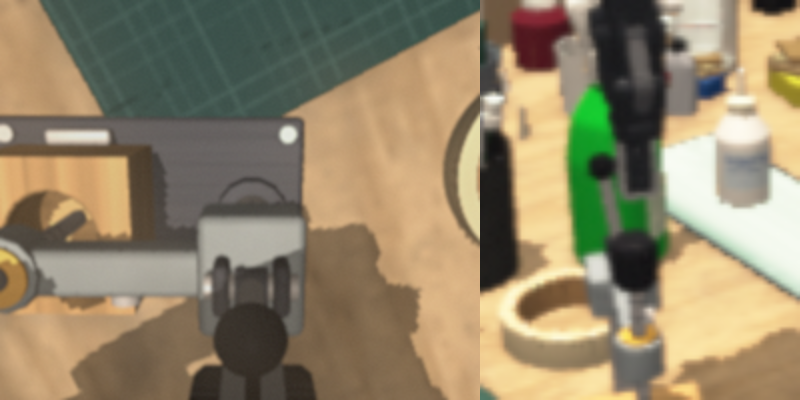

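```bash
python3 -m pendant '[[0,0,0,0,0.5,0,0],[0,0,0,0,1,0,0],[0,0,0,0,1.4,0,0],[0,0,0,0,1.7,0,0],[0,0,0,0,2,0,0]]'
```

```text
time_s: 19.38
eef_pos: [612.5, 185.1, 133.3]
ee_rot: [0.695, 0.132, 0.695, -0.132]
force: [-0.4, -0.6, -0.1]
grip_width: 0.005
```

```bash
python3 -m pendant '[[0,0,0,0,0.1,0,0],[0,0,0,0,0.2,0,0],[0,0,0,0,0.3,0,0],[0,0,0,0,0.4,0,0],[0,0,0,0,0.5,0,0]]'
python3 -c "
from h import *
s=sense();d=s['eef_pos']-np.array([535.2,208.5,0]);print('gauge',d@gx,d@gy,s['force'],s['force']@gy)
cap('wrist','w12.png');cap('scene','s12.png')
w=cv2.resize(cv2.imread('pics/w12.png')[60:260,200:440],(480,400))
s=cv2.resize(cv2.imread('pics/s12.png')[170:270,200:280],(320,400));cv2.imwrite('pics/ws12.png',np.hstack([w,s]))
"
```

```text
time_s: 20.0
eef_pos: [614.3, 189.6, 133.3]
ee_rot: [0.695, 0.132, 0.695, -0.132]
force: [-1.3, -3.3, 0.1]
grip_width: 0.0
gauge 80.47909054844001 11.398280189681309 [-1.32581338 -3.32447006  0.05364136] -3.5790537534143345
```

View pics/ws12.png

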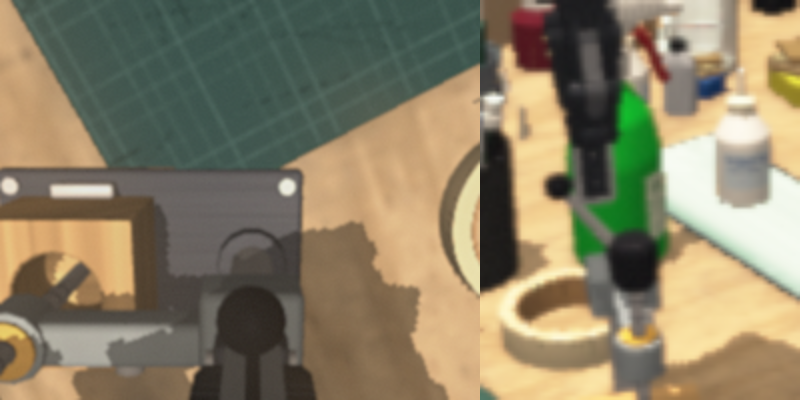

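```bash
python3 -m pendant '[[0,0,0,0,0.1,0,0],[0,0,0,0,0.2,0,0],[0,0,0,0,0.3,0,0],[0,0,0,0,0.4,0,0],[0,0,0,0,0.4,0,0]]'
```

```text
time_s: 20.72
eef_pos: [614.6, 190.4, 132.9]
ee_rot: [0.694, 0.13, 0.696, -0.134]
force: [-8.7, -15.9, 3.0]
grip_width: 0.002
```

```bash
python3 -m pendant '[[0,0,0,0,0.1,0,0],[0,0,0,0,0.2,0,0],[0,0,0,0,0.3,0,0],[0,0,0,0,0.3,0,0],[0,0,0,0,0.3,0,0]]'
```

```text
time_s: 21.35
eef_pos: [614.8, 190.9, 132.7]
ee_rot: [0.693, 0.129, 0.697, -0.136]
force: [-14.6, -25.8, 5.4]
grip_width: 0.004
```

At the stop: the force rose to 30 N with hardly any motion, at gauge y 12 as predicted. Backing off the way I came, then up, then checking.

```bash
python3 -m pendant '[[0,0,0,0,-1,0,0],[0,0,0,0,-3,0,0],[0,0,0,0,-5,0,0],[0,0,0,-3,-7,0,0],[0,0,0,-8,-8,0,0]]'
python3 -m pendant '[[0,0,0,-4,-2,0,0],[0,0,0,-8,-4,0,0],[0,0,0,-8,-6,0,0],[0,0,0,-8,-6,0,0],[0,0,0,-8,-6,0,0]]'
python3 - <<'E'
from h import *
import pickle
print(sense()['eef_pos'],sense()['force'],sense()['dq'].round(3))
pickle.dump(vision.calibration('wrist'),open('w13.pkl','wb'))
cap('wrist','w13.png');cap('scene','s13.png');cap('top','t13.png')
cv2.imwrite('pics/s13z.png',cv2.resize(cv2.imread('pics/s13.png')[190:300,200:280],(432,594)))
cv2.imwrite('pics/t13z.png',cv2.resize(cv2.imread('pics/t13.png')[165:265,180:290],None,fx=6,fy=6))
E
```

```text
time_s: 21.98
eef_pos: [586.7, 121.3, 213.1]
ee_rot: [0.694, 0.132, 0.696, -0.132]
force: [0.8, -0.2, 1.1]
grip_width: 0.001
time_s: 22.6
eef_pos: [565.4, 66.5, 292.1]
ee_rot: [0.694, 0.132, 0.695, -0.132]
force: [0.1, 0.2, -0.4]
grip_width: -0.0
[565.36540796  66.4754485  292.1211023 ] [ 0.12415731  0.20715233 -0.35944127] [ 0.007  0.002 -0.006 -0.002  0.004 -0.   ]
```

View pics/s13z.png

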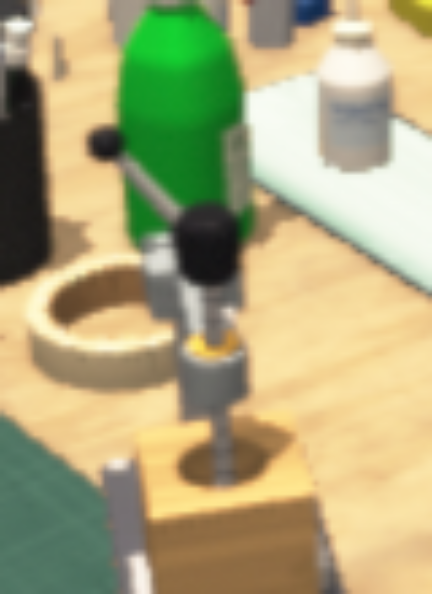

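View pics/t13z.png

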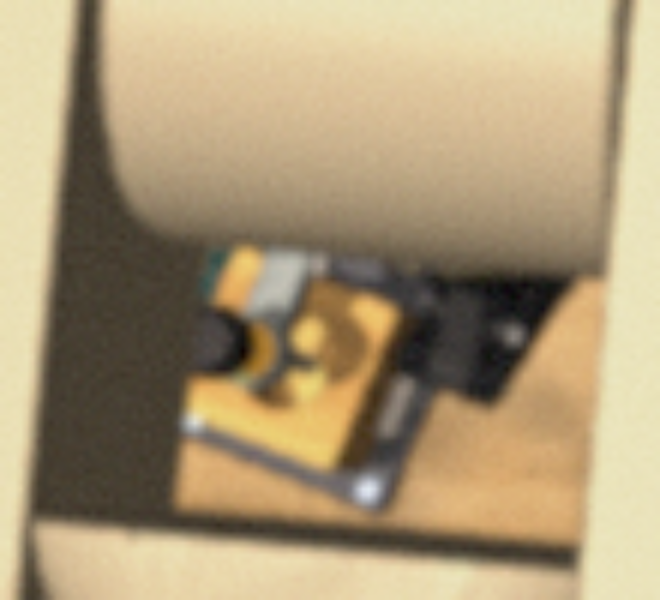

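View pics/w13.png

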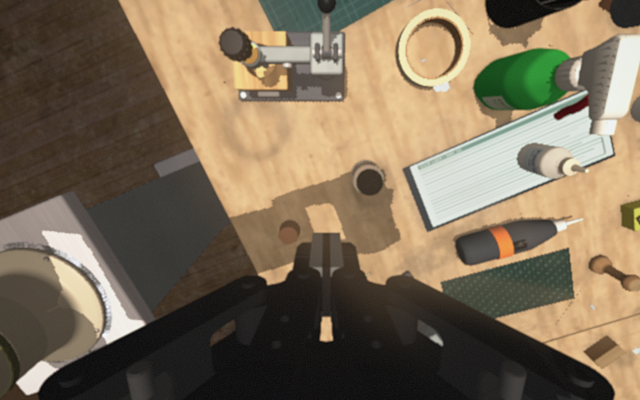

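```bash
python3 - <<'E'
from h import *
import pickle
c=pickle.load(open('w13.pkl','rb'))
k=tri(ray('wrist',235,42.5,c),ray('scene',238,234.8));b=tri(ray('wrist',326.3,4,c),ray('scene',219,215.8))
d=b[0]-np.array([535.2,208.5,0]);print(k,b,d@gx,d@gy)
p=np.array([535.2,208.5,0])+80.5*gx
for L in(.4,.5,.6):
  P=p+55*np.sin(L)*gy;P[2]=133+55*np.cos(L);print(L,proj('wrist',P,c),proj('scene',P))
E
```

```text
(array([535.12248309, 209.27157095, 168.02553375]), np.float64(2.161145824934553)) (array([621.38036075, 206.78339456, 176.92775887]), np.float64(0.8619369877942926)) 80.82022795749705 29.96818424364897
0.4 [325.97982765  12.5868758 ] [222.90553429 212.73153167]
0.5 [325.99188703   6.67746927] [220.71214229 213.95607513]
0.6 [326.0049074    1.36042786] [218.65572348 215.36359597]
```

```bash
python3 -c "
from rig import job,sense
print(job.finish_job());print(sense()['time_s'])"
```

```text
the job is handed in; nothing more can be done
None
the job is handed in; nothing more can be done
```

I lowered the bored-block gauge's probe to the bottom of the bore, then threw its lock lever over to its stop, and handed the job in. The robot clock read about 22.8 s of the 42 s allowed, with the arm clear of the gauge.

- **Probe:** I pressed down on the knob with the closed fingertips. Resistance jumped from 0.5–3 N of drag to 29 N, and the probe moved no further. That puts the tip about 24 mm above the bench, inside the 20–50 mm given for the bore floor. After locking, the knob still measured 168 mm high (167 mm before), which agrees within the 2 mm calibration.
- **Lever:** I pushed the ball over toward the gauge's +y until the force rose to 30 N with almost no movement. Afterwards the ball measured 30 mm to +y and 177 mm high; full lock would be 31 mm and 178 mm.

**What disagreed:**
- The closed fingertips sat about 34 mm behind the stated TCP when they touched the knob. I set heights from that contact and the images instead.
- Before I moved it, the lever measured about 26 mm to -y, where 31 mm was expected.
- On the way in, one move used the wrong axes after a turn and brought the arm close to its base. Measured forces stayed within about 3 N, so it appears to have touched nothing.
- In the last top view the arm hid the lever, so the final lever check rests on the scene and wrist cameras only.

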